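# Load the label roll and present it on the packing carousel

## Robot

A 6-joint arm with a two-finger parallel gripper is mounted at the origin on the work surface. World frame = base frame: x ahead of the robot, y to its left, z up, the work surface at z = 0. Lengths are in mm, angles in rad, forces in N, time in s.
With the tool pointing down it reaches from about 350 to 775 mm from the base axis. Payload 7.3 kg.
Tool frame: the origin (TCP) lies at the very end of the fingers, on their centre line; the grasp point (between the pads) lies 19 mm behind it; z points along the fingers, y is the line along which they close (so a half turn about z gives the same grasp; the last joint's range is limited). The gripper opens to 92 mm and grips with 3 to 60 N. Pads are 19 mm wide; open, the fingers measure 130 mm over their backs; the gripper's body (75 mm by 190 mm) begins 47 mm behind the grasp point.
Start: joints at [-1.489, 0.342, 1.524, -0, 1.275, -0.146], TCP at [118.585, -511.451, 226.741] pointing down, gripper open.
Joint ranges: [-2.53, 2.53], [-0.77, 2.02], [0.04, 2.7], [-1, 4.14], [0.28, 2.66], [-3.11, 3.11]. Speed limits (rad/s): [2.57, 2.57, 3.14, 3.14, 3.14, 3.14].

## Interface

Orientations are given as [roll, pitch, yaw] about the fixed x, y, z axes, in that order (R = Rz(yaw) Ry(pitch) Rx(roll)).
In Python, from plant import get_obs, capture, close_job gives the robot as it stands. The module is installed in compiled form; this text tells all that it offers.
- The arm moves only by the shell command python3 -m handwheel 'ROWS'. ROWS is JSON, a list of rows, each a list of 3 entries, a list of its own where there are three numbers: the turn, a rotation vector about the tool's x, y, z in degrees, then the shift along the tool's x, y, z in m, then the opening, from 0 (shut) to 1 (fully open). A call has 1 to 12 rows; each row is the pose to reach, as a shift and turn from the pose commanded when the call began, along the tool's axes at that moment; what a row does not reach only later rows make up. A row lasts 1/10 s, in which the tool goes at most 50 mm and 8.59 degrees, less where a joint would pass 70% of its speed; a pose out of reach is approached as far as the arm can. A call with a gripper value outside its range is refused whole. The fingers move at their own pace and stop on an object; the grip force is fixed at half the most. Time passes only in rows, so rows that repeat a pose let the fingers close. It gives the time, the measured TCP pose, the force, the opening and the grip force at its end, in the units of the state.
- get_obs(): the state, without advancing time (a new reading comes with each control period).
- capture(name): name is "scene" or "top" or "wrist"; returns a dict with "image" (384x512x3 uint8, red, green, blue), "depth" (384x512 float32, mm along the optical axis (not along the pixel's ray), 0 where there is no reading), "fx", "fy", "cx", "cy" (pixels), "camera_from_world" (4x4, takes a point from world to camera coordinates). Camera axes: x right, y down, z forward; pixel columns grow to the right and rows downward; lengths in mm; the calibration is good to about 2 mm. The wrist camera is an equidistant fisheye: a pixel r from the principal point sees the ray r / f radians off the axis. A picture is of the moment at which its call begins.
- close_job(): hands the job in; it is judged then, once.
The state is a dict: "time": time; "joint_positions": joint angles; "dq": joint speeds; "tau": joint torques, N m; "tool_pos": TCP position; "tcp_rot": TCP orientation; "contact_force": force on the tool from outside, world axes, zero at the start; "moment": the same for the moment, N m; "grip_width": finger opening in mm; "finger_force": force on a finger pad.
Only numpy, scipy, OpenCV 4.12 (cv2) and the standard library are available. Lean on these libraries where they do the work, as an engineer would, in place of code of your own. Each camera call takes 0.05 s, during which the arm holds its last target. There are 200 camera calls.

## Task

Lift the label roll up and off its peg and set it, standing on its edge, down into the empty rack of the revolving caddy without dropping it. Then turn the caddy until the rack with the roll faces front, straight over the pointer of the base, and finish while still holding the turntable there: do not let go of it at the end. Leave the bottle, carton and mug where they are.

Things in the scene. Friction and masses are not known exactly. Their poses are not given: they have to be found in the camera images.
- roll: loose roll of white labels, a thick ring of about 0.3 kg: outer diameter 110 mm, bore 40 mm, width 50 mm. Origin at its centre; its own x axis is the roll's axis, level at the start (along the peg). It hangs by its bore on the peg of the stand, lowest edge 75 mm above the bench; the rim above the peg is 35 mm thick and can be gripped from above across the 50 mm width.
- stand: fixed steel stand; origin under the centre of its 170 x 120 x 12 mm foot. An upright, 30 mm wide, 154 mm tall, stands at its x = 75 mm; from it a level round peg 10 mm thick runs along the stand's -x to x = -48 mm, upper side 150 mm above the bench, with an upturned lip, top 158 mm above the bench. To free the roll, raise it 10 to 20 mm, then draw it out 80 mm or more along the stand's -x.
- peg (a point): point on the upper side of the peg, on which the roll's bore hangs, under the middle of the roll (the roll lies within 6 mm of it along the peg); 150 mm above the bench.
- base: fixed dark steel base of the revolving caddy, a disc of 240 mm diameter below the turntable; origin on the turning axis at the bench. Its front is its own -x direction (roughly towards the robot), where a flat aluminium pointer, 34 mm wide and 14 mm thick with a pointed tip, sticks out from under the turntable, to 229 mm from the axis.
- carousel: turntable: pale wooden disc, diameter 320 mm, top 28 mm above the bench, with four places at quarter turns: empty aluminium rack at its own -x, glass jar at -y, brown carton at +x, black cup with pens at +y (all fixed to it, under 130 mm above the bench). Origin on the turning axis at bench height. Turns endlessly both ways on a light bearing (0.04 N m friction), so it coasts if pushed; no stops.
- knob (a point): centre of the top of the round black knob on the turning axis, 185 mm above the bench; the knob is 44 mm in diameter and 35 mm tall, on a 24 mm thick steel column. It is fixed to the turntable and turns it.
- bay (a point): centre of the floor of the empty rack on the turntable, 110 mm from the turning axis, 32 mm above the bench. Inside, the rack is 62 mm radially, with two walls 41 mm high; across, two radial rods of 10 mm diameter, 80 mm apart and 12 mm above the floor, cradle the roll, which stands between the walls on these rods, its axis radial, its centre 57 mm above this point.
- front (a point): fixed point above the pointer of the base, 110 mm from the turning axis and 32 mm above the bench: the rack's floor centre (point bay) lies here when the rack faces front.
- bottle: white plastic bottle, 60 mm diameter, 150 mm tall, standing behind the work; to be left alone. Origin at its underside.
- carton: small closed brown carton 70 x 100 x 70 mm; to be left alone. Origin at its underside.
- mug: white mug, 80 mm diameter, 90 mm tall; to be left alone. Origin at its underside.
There are look-alikes about, which are no part of the job. Of the things that look like the roll, the larger one is meant. Of the things that look like the stand, take the one that is farthest from the robot's base at the start.

How it is judged (in metres and radians):
On the way, in this order (a step that is already met when the one before it is completed fails the run):
1. the roll is gripped, off the peg and clear of the stand (contact force between the fingers and roll above 1 N and contact force between roll and stand below 0.05 N and distance between roll and peg above 0.08 m), for 0.1 s.
2. the roll stands in the rack, let go (horizontal distance between roll and bay below 0.02 m and z of roll in the frame of bay below 0.066 m and contact force between the fingers and roll below 0.05 N), for 0.3 s.
At the end, for the whole second after the job is handed in: The roll stands in the rack (within 20 mm of its middle, centre at most 66 mm above its floor), the rack faces front (floor centre within 16 mm, about 8 degrees, of the spot over the pointer), turntable and roll are still, and the fingers still hold the turntable (over 1 N) (horizontal distance between roll and bay below 0.02 m and z of roll in the frame of bay below 0.066 m and horizontal distance between bay and front below 0.016 m and contact force between the fingers and carousel above 1 N and angular speed of carousel below 0.05 rad/s and linear speed of roll below 0.03 m/s); the arm keeps its last pose, push and grip.
It fails at once if the roll is dropped (falls free for more than about 25 mm) (linear speed of roll above 0.7 m/s and contact force between the fingers and roll below 0.02 N).
It fails at once if the bottle, carton or mug is moved more than 30 mm (distance of any of bottle, carton, mug from where it was at the start of the episode above 0.03 m).
It also fails if it takes over 69 s, if anything falls off the work surface, if the arm or the gripper's body presses on something with over 40 N, if the wrist force passes 120 N, or if a joint passes its speed limit or range.

## Working session

There is one attempt and no reset: what is moved stays moved. The work goes in short steps, Python scripts to look and compute and a shell command to move; the robot and the scene stay as the last step left them, time stands still between calls to the robot, and variables do not carry over. Pictures are saved under pics/ and viewed, at most 10 in all, crops included, and the job is handed in when it is done.

```bash
mkdir -p pics; cat > h.py <<'E'
import numpy as np, cv2
from plant import get_obs, capture
def cloud(c):
    d=c["depth"]; v,u=np.mgrid[:384,:512]
    P=np.stack([(u-c["cx"])/c["fx"]*d,(v-c["cy"])/c["fy"]*d,d,np.ones_like(d)],-1)
    W=P@np.linalg.inv(c["camera_from_world"]).T
    W[d<=0]=np.nan
    return W[...,:3]
E
python3 - <<'E'
from h import *
for n in("scene","top"):
    c=capture(n); np.savez(n,**c)
    cv2.imwrite(f"pics/{n}.png",cv2.resize(c["image"][:,:,::-1],(800,600)))
o=get_obs(); print(o)
E
```

```text
{'time': 0.1, 'joint_positions': array([-1.48902229e+00,  3.42628548e-01,  1.52491132e+00, -6.48089698e-06,
        1.27537880e+00, -1.45994637e-01]), 'dq': array([ 0.0002526 , -0.00066561, -0.00255364, -0.00050355, -0.00156289,
        0.00043833]), 'tau': array([ 2.19699243e-03, -4.32005024e+01, -2.44693816e+01,  7.21305376e-02,
        5.25851024e-02, -3.74887202e-05]), 'tool_pos': array([ 118.54069733, -511.08045564,  226.13071677]), 'tcp_rot': array([-3.14027984e+00, -1.86772375e-04,  2.27770444e-01]), 'contact_force': array([ 0.8710333 , -0.04962774, -0.65343217]), 'moment': array([ 0.00065336, -0.00327119, -0.01097098]), 'finger_force': 0.0, 'grip_width': 91.85514361810478}
```

View pics/scene.png

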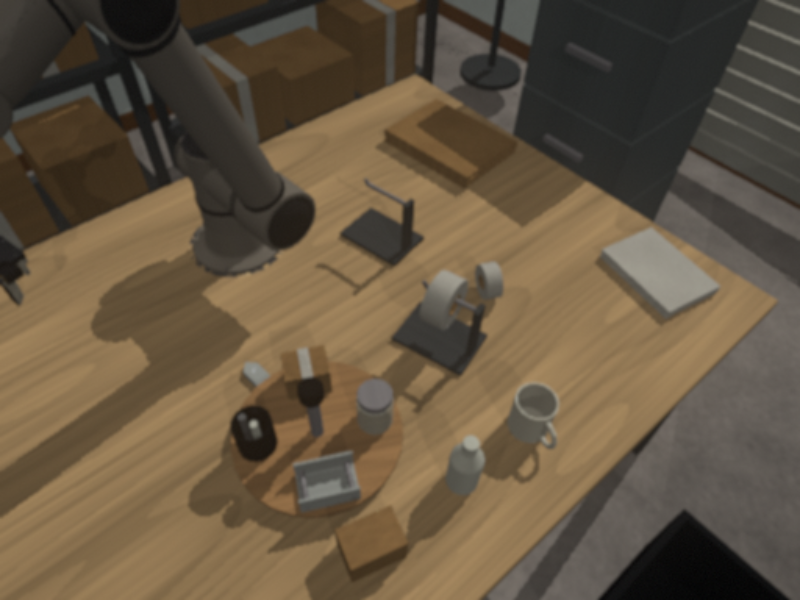

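View pics/top.png

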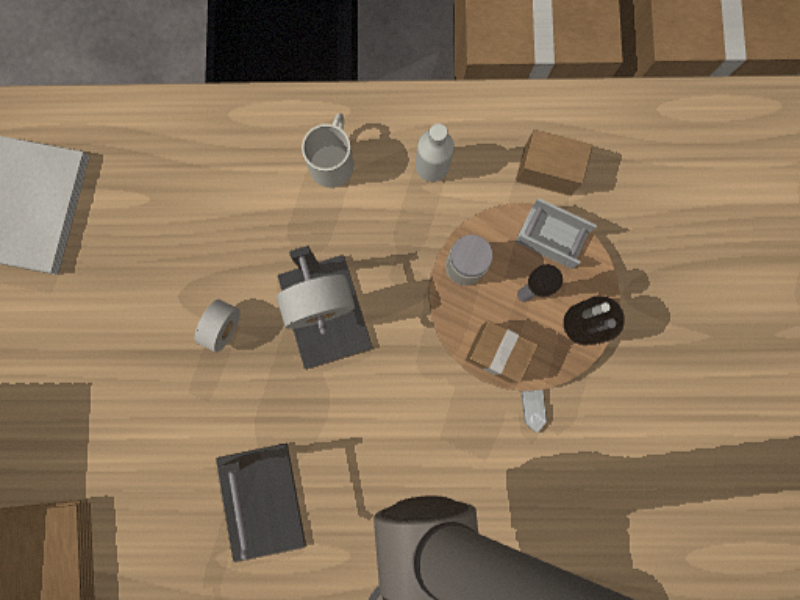

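The picture shows:
- **Rolls:** the large roll hangs on a stand at top-view (315,300). A small roll stands on the bench at (217,325). The large one is meant.
- **Stands:** one stand carries the roll at (325,310). An empty one at (262,500) is nearer to the base. The far one with the roll is meant.
- **Caddy:** the turntable is centred near (527,295), with the rack at the back (555,235), the pointer at the front (535,410) and the knob at (545,280).

Next I'll measure these and make a confirming crop.

```bash
cat > m.py <<'E'
from h import *
c=dict(np.load("top.npz")); W=cloud(c); s=.64
I=c["image"]; hsv=cv2.cvtColor(I,cv2.COLOR_RGB2HSV)
def reg(x0,y0,x1,y1):
    m=np.zeros((384,512),bool); m[int(y0*s):int(y1*s),int(x0*s):int(x1*s)]=1; return m
Z=W[...,2]
def rep(n,m):
    p=W[m]; print(n,len(p),"mean",p.mean(0).round(1),"min",p.min(0).round(),"max",p.max(0).round()); return p
def rect(p): print("   rect",cv2.minAreaRect(p[:,:2].astype(np.float32)))
p=rep("roll",reg(270,260,365,335)&(Z>165)&(hsv[...,1]<60)); rect(p)
p=rep("rolltop",reg(270,260,365,335)&(Z>178)); rect(p)
p=rep("foot",reg(265,235,380,375)&(Z>7)&(Z<18));rect(p)
p=rep("knob",reg(520,255,570,305)&(Z>180));rect(p); print(cv2.minEnclosingCircle(p[:,:2].astype(np.float32)))
d=reg(420,190,640,400)&(Z>23)&(Z<31)&(hsv[...,1]>60); p=rep("disc",d); print(cv2.minEnclosingCircle(p[:,:2].astype(np.float32)))
p=rep("rackwall",reg(510,190,605,275)&(Z>66)&(Z<82)&(hsv[...,1]<60));rect(p)
p=rep("rackall",reg(510,190,605,275)&(Z>31)&(Z<82)&(hsv[...,1]<60));rect(p)
p=rep("pointer",reg(515,385,560,440)&(hsv[...,1]<50)&(Z>8));rect(p); print(p[p[:,0].argmin()])
for n,r,z in(("bottle",(410,115,460,190),140),("carton",(510,125,600,200),60),("mug",(295,110,360,190),80),("small",(190,295,245,355),30),("jar",(440,230,500,290),60),("cup",(560,290,630,350),60),("box",(465,315,540,385),60)): rep(n,reg(*r)&(Z>z))
cv2.imwrite("pics/crop.png",cv2.resize(I[120:250,110:250,::-1],None,fx=4,fy=4))
E
python3 m.py
```

```text
roll 820 mean [525.7 170.8 178.2] min [492. 126. 165.] max [561. 217. 187.]
   rect ((526.492431640625, 171.4178009033203), (50.46367263793945, 83.98236083984375), 17.052669525146484)
rolltop 485 mean [526.1 171.3 182.1] min [497. 141. 178.] max [556. 204. 187.]
   rect ((526.7131958007812, 170.2757568359375), (49.993751525878906, 60.344482421875), 15.840095520019531)
foot 1557 mean [508.6 162.7  11.3] min [431.  92.   7.] max [625. 251.  18.]
   rect ((527.2532348632812, 171.82156372070312), (170.35057067871094, 119.55070495605469), 16.83063316345215)
knob 292 mean [ 549.7 -163.9  184.3] min [ 528. -185.  180.] max [ 572. -143.  190.]
   rect ((549.99609375, -164.52737426757812), (41.74061584472656, 42.56573486328125), 26.29086685180664)
((550.0911254882812, -164.59066772460938), 21.792871475219727)
disc 6822 mean [ 542.4 -156.6   27.6] min [ 393. -324.   23.] max [733.  -5.  31.]
((569.0989990234375, -173.3284149169922), 180.2913818359375)
rackwall 202 mean [ 649.7 -214.4   71.7] min [ 595. -275.   66.] max [ 701. -153.   78.]
   rect ((648.5003051757812, -214.1126708984375), (103.
[... 354 characters left out ...]
8.2581481933594, -179.09783935546875), (68.47114562988281, 34.95356750488281), 4.114023685455322)
[ 324.18729867 -180.51310248   14.20780863]
bottle 116 mean [783.4 -15.3 148.9] min [771. -28. 140.] max [799.  -3. 154.]
carton 1058 mean [ 773.5 -218.7   69.7] min [ 701. -275.   60.] max [ 821. -162.   77.]
mug 210 mean [787.4 163.3  87. ] min [747. 123.  80.] max [833. 202.  94.]
small 569 mean [499.3 341.6  67.6] min [457. 312.  30.] max [542. 376.  83.]
jar 686 mean [594.5 -63.5 114.3] min [566. -97.  63.] max [629. -33. 125.]
cup 684 mean [ 500.  -260.9   97.4] min [ 465. -300.   60.] max [ 536. -226.  131.]
box 1051 mean [ 451.4 -113.5   96.3] min [ 406. -167.   60.] max [500. -63. 103.]
```

```bash
sleep 1
```

```text
(no output)
```

View pics/crop.png

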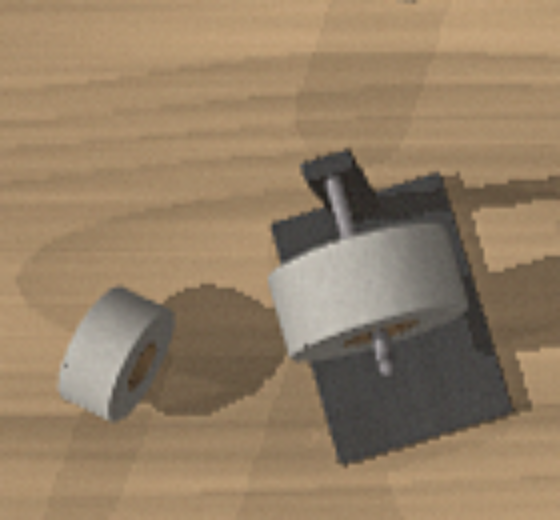

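The crop confirms it: the large roll hangs at crop (370,290) on the far stand, and the small loose roll at (115,355) is the decoy. The stand's yaw is about 16.8°. Next I'll work out the moves.

```bash
cat > t.py <<'E'
import sys; from h import *
from scipy.spatial.transform import Rotation as R
def delta(x,y,z,yaw):
    o=get_obs(); r=R.from_euler("xyz",o["tcp_rot"]); t=R.from_euler("xyz",[180,0,yaw],degrees=True)
    print("shift m",(r.inv().apply(np.array([x,y,z])-o["tool_pos"])/1e3).round(4),"turn",(r.inv()*t).as_rotvec(degrees=True).round(2),
     "t",o["time"].round(2),"pos",o["tool_pos"].round(1),"rpy",np.degrees(o["tcp_rot"]).round(1),"F",o["contact_force"].round(1),"w",round(o["grip_width"],1),"ff",round(o["finger_force"],1),"j",o["joint_positions"].round(2))
if __name__=="__main__": delta(*map(float,sys.argv[1:]))
E
python3 t.py 526.6 171 270 106.8
```

```text
Traceback (most recent call last):
  File "t.py", line 7, in <module>
    if __name__=="__main__": delta(*map(float,sys.argv[1:]))
                             ~~~~~^^^^^^^^^^^^^^^^^^^^^^^^^^
  File "t.py", line 6, in delta
    "t",o["time"].round(2),"pos",o["tool_pos"].round(1),"rpy",np.degrees(o["tcp_rot"]).round(1),"F",o["contact_force"].round(1),"w",round(o["grip_width"],1),"ff",round(o["finger_force"],1),"j",o["joint_positions"].round(2))
        ^^^^^^^^^^^^^^^
AttributeError: 'float' object has no attribute 'round'
```

```bash
sed -i 's/o\["time"\].round(2)/round(o["time"],2)/' t.py
python3 t.py 526.6 171 270 106.8
```

```text
shift m [ 0.5515 -0.5724 -0.043 ] turn [-5.000e-02 -7.000e-02 -9.375e+01] t 0.1 pos [ 118.5 -511.1  226.1] rpy [-179.9   -0.    13.1] F [ 0.9 -0.  -0.7] w 91.9 ff 0.0 j [-1.49  0.34  1.52 -0.    1.28 -0.15]
```

```bash
python3 -m handwheel '[[[0,0,-8],[0.045,-0.045,-0.02],1],[[0,0,-16],[0.09,-0.09,-0.04],1],[[0,0,-24],[0.12,-0.12,-0.045],1],[[0,0,-32],[0.15,-0.15,-0.045],1],[[0,0,-40],[0.18,-0.18,-0.045],1],[[0,0,-48],[0.21,-0.215,-0.045],1],[[0,0,-52],[0.24,-0.25,-0.045],1],[[0,0,-56],[0.27,-0.28,-0.045],1],[[0,0,-60],[0.3,-0.31,-0.045],1],[[0,0,-64],[0.33,-0.34,-0.045],1],[[0,0,-68],[0.36,-0.37,-0.045],1],[[0,0,-70],[0.37,-0.38,-0.045],1]]'
python3 t.py 526.6 171 270 106.8
```

```text
time: 1.3
tool_pos: [394.2, -54.7, 271.5]
tcp_rot: [-3.142, -0.001, 1.455]
contact_force: [-1.1, -0.5, 0.6]
grip_width: 91.7
finger_force: 0.0
shift m [0.2394 0.1055 0.0017] turn [ 1.000e-02 -6.000e-02 -2.341e+01] t 1.3 pos [394.2 -54.7 271.5] rpy [-1.80e+02 -1.00e-01  8.34e+01] F [-1.1 -0.5  0.6] w 91.7 ff 0.0 j [-0.33  0.07  1.75  0.    1.32 -0.22]
```

```bash
python3 -m handwheel '[[[0,0,-4],[0.04,0.018,0],0.85],[[0,0,-8],[0.08,0.036,0],0.85],[[0,0,-12],[0.12,0.054,0],0.85],[[0,0,-16],[0.16,0.072,0],0.85],[[0,0,-20],[0.2,0.09,0],0.85],[[0,0,-23.4],[0.239,0.1055,0.0015],0.85],[[0,0,-23.4],[0.239,0.1055,0.0015],0.85],[[0,0,-23.4],[0.239,0.1055,0.0015],0.85],[[0,0,-23.4],[0.239,0.1055,0.0015],0.85]]'
python3 t.py 526.6 171 165 106.8
python3 - <<'E'
from h import *
c=capture("wrist"); cv2.imwrite("pics/w1.png",c["image"][:,:,::-1]); np.savez("w1",**c)
E
```

```text
time: 2.2
tool_pos: [526.4, 166.1, 269.9]
tcp_rot: [-3.141, 0.0, 1.857]
contact_force: [0.1, -0.4, 0.4]
grip_width: 78.0
finger_force: 0.0
shift m [0.0046 0.0017 0.1049] turn [-0.06  0.01 -0.39] t 2.2 pos [526.4 166.1 269.9] rpy [-179.9    0.   106.4] F [ 0.1 -0.4  0.4] w 78.0 ff 0.0 j [ 0.17  0.36  1.37 -0.    1.41 -0.12]
```

View pics/w1.png

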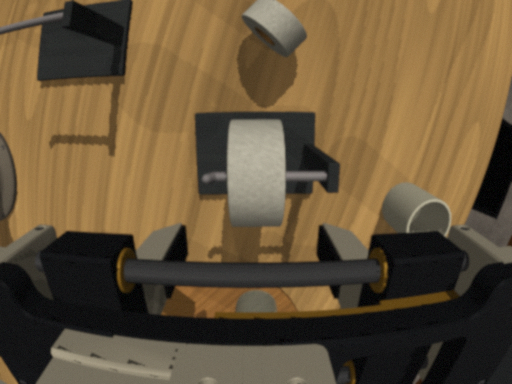

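The wrist view shows the roll at (257,172), centred between the fingers and with its axis along the closing line. I'll descend and grip.

```bash
python3 -m handwheel '[[[0,0,-0.4],[0.003,0.001,0.03],0.85],[[0,0,-0.4],[0.0045,0.0015,0.06],0.85],[[0,0,-0.4],[0.0045,0.0015,0.08],0.85],[[0,0,-0.4],[0.0045,0.0015,0.095],0.85],[[0,0,-0.4],[0.0045,0.0015,0.105],0.85],[[0,0,-0.4],[0.0045,0.0015,0.105],0.85],[[0,0,-0.4],[0.0045,0.0015,0.105],0.85],[[0,0,-0.4],[0.0045,0.0015,0.105],0.6],[[0,0,-0.4],[0.0045,0.0015,0.105],0.4],[[0,0,-0.4],[0.0045,0.0015,0.105],0.3],[[0,0,-0.4],[0.0045,0.0015,0.105],0.3],[[0,0,-0.4],[0.0045,0.0015,0.105],0.3]]'
python3 t.py 526.6 171 180 106.8
```

```text
time: 3.45
tool_pos: [527.3, 171.6, 165.5]
tcp_rot: [3.141, 0.0, 1.865]
contact_force: [2.0, -0.2, 1.8]
grip_width: 49.7
finger_force: 30.0
shift m [-0.0004 -0.0009 -0.0145] turn [0.05 0.01 0.05] t 3.45 pos [527.3 171.6 165.5] rpy [179.9   0.  106.9] F [ 2.  -0.2  1.8] w 49.7 ff 30.0 j [ 0.18  0.45  1.53 -0.    1.16 -0.12]
```

```bash
python3 -m handwheel '[[[0,0,0],[0,0,-0.005],0.3],[[0,0,0],[0,0,-0.01],0.3],[[0,0,0],[0,0,-0.015],0.3],[[0,0,0],[0,0,-0.015],0.3],[[0,0,0],[0,0,-0.015],0.3],[[0,0,0],[0,-0.015,-0.015],0.3],[[0,0,0],[0,-0.03,-0.015],0.3],[[0,0,0],[0,-0.045,-0.015],0.3],[[0,0,0],[0,-0.06,-0.015],0.3],[[0,0,0],[0,-0.075,-0.015],0.3],[[0,0,0],[0,-0.09,-0.015],0.3],[[0,0,0],[0,-0.11,-0.015],0.3]]'
python3 t.py 440 140 260 63.3
```

```text
time: 4.65
tool_pos: [421.4, 139.5, 180.1]
tcp_rot: [3.141, 0.0, 1.865]
contact_force: [-0.5, -0.5, -3.2]
grip_width: 50.1
finger_force: 30.0
shift m [-0.0049  0.018  -0.0799] turn [1.000e-02 0.000e+00 4.356e+01] t 4.65 pos [421.4 139.5 180.1] rpy [180.    0.  106.9] F [-0.5 -0.5 -3.2] w 50.1 ff 30.0 j [ 0.15  0.24  1.81 -0.    1.09 -0.15]
```

```bash
python3 -m handwheel '[[[0,0,0],[0,-0.01,-0.02],0.3],[[0,0,0],[0,-0.01,-0.045],0.3],[[0,0,0],[0,-0.01,-0.075],0.3],[[0,0,0],[0,-0.01,-0.1],0.3],[[0,0,0],[0,-0.01,-0.115],0.3],[[0,0,0],[0,-0.01,-0.12],0.3],[[0,0,0],[0,-0.01,-0.12],0.3]]'
python3 t.py 647 -213.5 300 63.3
```

```text
time: 5.35
tool_pos: [412.2, 136.7, 300.3]
tcp_rot: [3.141, 0.0, 1.865]
contact_force: [-0.3, 0.9, -3.9]
grip_width: 49.6
finger_force: 30.0
shift m [-4.033e-01  1.232e-01  4.000e-04] turn [ 4.000e-02 -0.000e+00  4.355e+01] t 5.35 pos [412.2 136.7 300.3] rpy [180.    0.  106.8] F [-0.3  0.9 -3.9] w 49.6 ff 30.0 j [ 0.14  0.12  1.61 -0.    1.41 -0.15]
```

```bash
python3 -m handwheel '[[[0,0,3],[-0.02,0.01,0],0.3],[[0,0,7],[-0.06,0.025,0],0.3],[[0,0,11],[-0.1,0.04,0],0.3],[[0,0,16],[-0.145,0.053,0],0.3],[[0,0,21],[-0.19,0.066,0],0.3],[[0,0,26],[-0.235,0.08,0],0.3],[[0,0,31],[-0.28,0.093,0],0.3],[[0,0,36],[-0.325,0.105,0],0.3],[[0,0,40],[-0.36,0.114,0],0.3],[[0,0,43.5],[-0.39,0.12,0],0.3],[[0,0,43.5],[-0.403,0.123,0],0.3],[[0,0,43.5],[-0.403,0.123,0],0.3]]'
python3 t.py 648.4 -214 130 63.3
python3 - <<'E'
from h import *
a=capture("top"); np.savez("top2",**a); c=capture("wrist")
cv2.imwrite("pics/w2.png",np.hstack([c["image"],a["image"][100:292,270:440].repeat(2,0).repeat(2,1)[:384]])[:,:800,::-1])
E
```

```text
time: 6.55
tool_pos: [646.7, -215.3, 296.7]
tcp_rot: [-3.137, 0.001, 1.103]
contact_force: [-0.8, 0.2, -2.9]
grip_width: 49.9
finger_force: 30.0
shift m [0.002  0.0017 0.1667] turn [-0.25  0.03 -0.08] t 6.55 pos [ 646.7 -215.3  296.7] rpy [-179.8    0.    63.2] F [-0.8  0.2 -2.9] w 49.9 ff 30.0 j [-0.43  0.63  0.87 -0.    1.65  0.03]
```

View pics/w2.png

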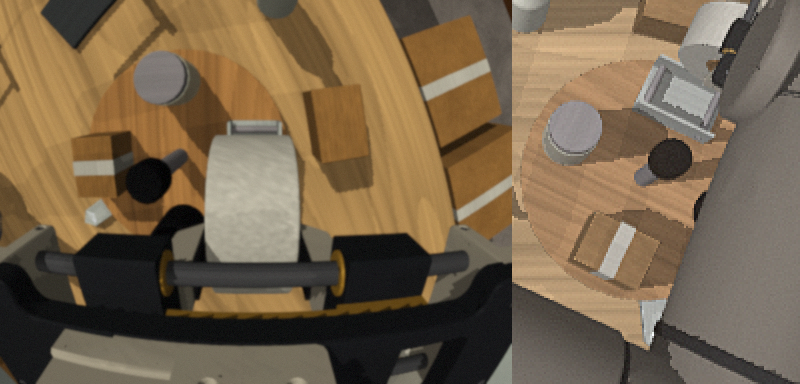

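The roll is held above the rack at wrist (255,205), and the caddy has not moved. I'll descend to just above the walls and re-check.

```bash
python3 -m handwheel '[[[0,0,0],[0.002,0.0017,0.03],0.3],[[0,0,0],[0.002,0.0017,0.06],0.3],[[0,0,0],[0.002,0.0017,0.085],0.3],[[0,0,0],[0.002,0.0017,0.105],0.3],[[0,0,0],[0.002,0.0017,0.12],0.3],[[0,0,0],[0.002,0.0017,0.125],0.3],[[0,0,0],[0.002,0.0017,0.125],0.3],[[0,0,0],[0.002,0.0017,0.125],0.3]]'
python3 t.py 648.4 -214 126 63.3
python3 - <<'E'
from h import *
c=capture("scene"); W=cloud(c); np.savez("s2",**c)
h=cv2.cvtColor(c["image"],cv2.COLOR_RGB2HSV)
p=W.reshape(-1,3); s=h[...,1].ravel()
m=(abs(p[:,0]-648)<70)&(abs(p[:,1]+214)<75)&(s<60)
a=np.radians(-26.7); e=np.array([np.cos(a),np.sin(a)])
for lo,hi in((66,80),(85,110),(110,150)):
    q=p[m&(p[:,2]>lo)&(p[:,2]<hi)][:,:2]-[550,-164.6]
    r=q@e; t=q@[-e[1],e[0]]; print(lo,len(q),"r",np.percentile(r,[1,99]).round(1),"t",np.percentile(t,[1,99]).round(1))
cv2.imwrite("pics/s2.png",cv2.resize(c["image"][210:340,130:290,::-1],None,fx=4,fy=4))
E
```

```text
time: 7.45
tool_pos: [649.5, -211.9, 176.4]
tcp_rot: [3.14, -0.0, 1.106]
contact_force: [1.0, -0.1, -2.9]
grip_width: 49.7
finger_force: 30.0
shift m [-0.0023 -0.0001  0.0504] turn [ 0.1  -0.    0.09] t 7.45 pos [ 649.5 -211.9  176.4] rpy [179.9  -0.   63.4] F [ 1.  -0.1 -2.9] w 49.7 ff 30.0 j [-0.43  0.68  1.1  -0.    1.36  0.04]
66 92 r [141.3 148.6] t [-49.4  49.9]
85 42 r [135.  137.9] t [-30.   34.9]
110 37 r [101.7 137.8] t [-48.4  57.9]
```

View pics/s2.png

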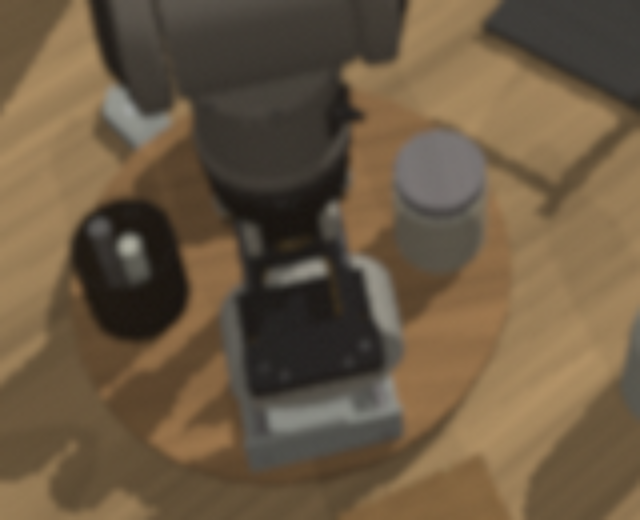

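The roll hangs right over the rack. It has about 4–5 mm of gap to the outer wall, so it sits about 1 mm too far out. I'll correct that and lower it.

```bash
python3 -m handwheel '[[[0,0,0],[-0.0022,-0.001,0.01],0.3],[[0,0,0],[-0.0022,-0.001,0.02],0.3],[[0,0,0],[-0.0022,-0.001,0.03],0.3],[[0,0,0],[-0.0022,-0.001,0.036],0.3],[[0,0,0],[-0.0022,-0.001,0.042],0.3],[[0,0,0],[-0.0022,-0.001,0.046],0.3],[[0,0,0],[-0.0022,-0.001,0.048],0.3],[[0,0,0],[-0.0022,-0.001,0.049],0.3],[[0,0,0],[-0.0022,-0.001,0.049],0.3],[[0,0,0],[-0.0022,-0.001,0.049],0.3]]'
python3 t.py 648.4 -214 124 63.3
```

```text
time: 8.5
tool_pos: [647.4, -213.9, 126.6]
tcp_rot: [3.141, 0.0, 1.106]
contact_force: [0.3, 0.4, -3.4]
grip_width: 49.8
finger_force: 30.0
shift m [0.0003 0.0009 0.0026] turn [0.04 0.   0.05] t 8.5 pos [ 647.4 -213.9  126.6] rpy [180.    0.   63.4] F [ 0.3  0.4 -3.4] w 49.8 ff 30.0 j [-0.43  0.71  1.17 -0.    1.26  0.03]
```

Still bearing the weight. A bit further down, watching the force.

```bash
python3 -m handwheel '[[[0,0,0],[0,0,0.001],0.3],[[0,0,0],[0,0,0.002],0.3],[[0,0,0],[0,0,0.0025],0.3],[[0,0,0],[0,0,0.0025],0.3]]'; python3 -m handwheel '[[[0,0,0],[0,0,0.0005],0.3],[[0,0,0],[0,0,0.001],0.3],[[0,0,0],[0,0,0.001],0.3]]'
```

```text
time: 8.9
tool_pos: [647.4, -213.9, 124.9]
tcp_rot: [3.14, 0.0, 1.106]
contact_force: [-2.1, 0.5, 5.4]
grip_width: 50.0
finger_force: 30.0
time: 9.2
tool_pos: [647.5, -213.9, 124.9]
tcp_rot: [3.14, 0.0, 1.106]
contact_force: [-3.5, 1.0, 10.0]
grip_width: 49.4
finger_force: 30.0
```

Contact at about the expected height (roll centre about 89 mm). I'll release it gently and rise.

```bash
python3 -m handwheel '[[[0,0,0],[0,0,0],0.6],[[0,0,0],[0,0,0],0.7],[[0,0,0],[0,0,0],0.75],[[0,0,0],[0,0,0],0.75],[[0,0,0],[0,0,0],0.75],[[0,0,0],[0,0,0],0.75],[[0,0,0],[0,0,-0.01],0.75],[[0,0,0],[0,0,-0.03],0.75],[[0,0,0],[0,0,-0.06],0.75],[[0,0,0],[0,0,-0.1],0.75],[[0,0,0],[0,0,-0.13],0.75],[[0,0,0],[0,0,-0.13],0.75]]'
python3 t.py 550 -164.6 250 140
python3 - <<'E'
from h import *
c=capture("top"); W=cloud(c); np.savez("t3",**c); p=W.reshape(-1,3)
c2=capture("scene"); W2=cloud(c2); p2=W2.reshape(-1,3)
h=cv2.cvtColor(c2["image"],cv2.COLOR_RGB2HSV)[...,1].ravel()
a=np.radians(-26.7); e=np.array([np.cos(a),np.sin(a)])
m=(abs(p2[:,0]-648)<70)&(abs(p2[:,1]+214)<75)&(h<60)
for lo,hi in((66,80),(85,110),(110,140),(140,160)):
    q=p2[m&(p2[:,2]>lo)&(p2[:,2]<hi)]; print(q[:,2].max() if len(q) else 0)
    q=q[:,:2]-[550,-164.6]; r=q@e; t=q@[-e[1],e[0]]; 
    if len(q): print(lo,len(q),"r",np.percentile(r,[1,99]).round(1),"t",np.percentile(t,[1,99]).round(1))
cv2.imwrite("pics/s3.png",cv2.resize(c2["image"][210:340,130:290,::-1],None,fx=4,fy=4))
E
```

```text
time: 10.4
tool_pos: [649.1, -214.6, 259.6]
tcp_rot: [3.131, -0.0, 1.106]
contact_force: [0.1, -0.8, 0.5]
grip_width: 68.5
finger_force: 0.0
shift m [ 0.0002 -0.1111  0.0084] turn [  0.55   0.41 -76.64] t 10.4 pos [ 649.1 -214.6  259.6] rpy [179.4  -0.   63.4] F [ 0.1 -0.8  0.5] w 68.5 ff 0.0 j [-0.43  0.63  0.97 -0.    1.54  0.03]
79.99928530890463
66 150 r [133.7 147.6] t [-48.9  49.9]
109.92696599264548
85 133 r [ 90.4 136.7] t [-51.5  54.7]
139.91935671921635
110 453 r [ 99.1 136.8] t [-48.4  49.7]
146.65897638112222
140 116 r [111.1 135.4] t [-19.3  19.9]
```

View pics/s3.png

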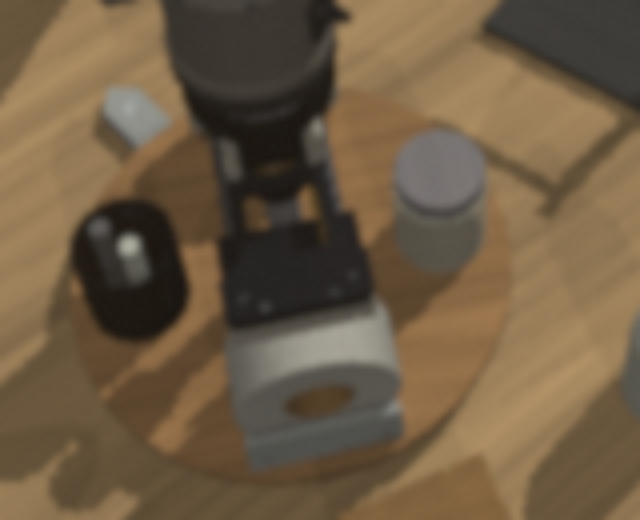

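The roll stands in the rack (crop (315,360), top at about 145 mm), released, and the caddy hasn't moved. Now I'll go over the knob, turning the yaw to 140°.

```bash
python3 -m handwheel '[[[0,0,-8],[0,-0.02,0.0],1],[[0,0,-16],[0,-0.04,0.0],1],[[0,0,-24],[0,-0.06,0.0],1],[[0,0,-32],[0,-0.08,0],1],[[0,0,-40],[0,-0.1,0],1],[[0,0,-48],[0,-0.111,0],1],[[0,0,-56],[0,-0.111,0],1],[[0,0,-64],[0,-0.111,0],1],[[0,0,-71],[0,-0.111,0],1],[[0,0,-76.6],[0,-0.111,0],1],[[0,0,-76.6],[0,-0.111,0],1],[[0,0,-76.6],[0,-0.111,0],1]]'
python3 t.py 550 -164.6 160 140
```

```text
time: 11.7
tool_pos: [547.6, -163.8, 251.8]
tcp_rot: [-3.141, -0.002, 2.44]
contact_force: [-0.1, -0.8, 0.7]
grip_width: 92.2
finger_force: 0.0
shift m [-0.0025  0.001   0.0918] turn [-0.03 -0.1  -0.2 ] t 11.7 pos [ 547.6 -163.8  251.8] rpy [-1.800e+02 -1.000e-01  1.398e+02] F [-0.1 -0.8  0.7] w 92.2 ff 0.0 j [-0.42  0.41  1.35 -0.    1.38 -1.29]
```

```bash
python3 -m handwheel '[[[0,0,0],[-0.0025,0.001,0.03],1],[[0,0,0],[-0.0025,0.001,0.06],1],[[0,0,0],[-0.0025,0.001,0.08],1],[[0,0,0],[-0.0025,0.001,0.092],1],[[0,0,0],[-0.0025,0.001,0.092],1],[[0,0,0],[-0.0025,0.001,0.092],0.7],[[0,0,0],[-0.0025,0.001,0.092],0.55],[[0,0,0],[-0.0025,0.001,0.092],0.45],[[0,0,0],[-0.0025,0.001,0.092],0.3],[[0,0,0],[-0.0025,0.001,0.092],0.3],[[0,0,0],[-0.0025,0.001,0.092],0.3]]'
python3 t.py 550 -164.6 160 140
```

```text
time: 12.8
tool_pos: [550.7, -164.9, 160.9]
tcp_rot: [3.142, 0.0, 2.443]
contact_force: [-0.3, 0.9, 0.3]
grip_width: 48.4
finger_force: 2.0
shift m [ 0.0007 -0.0002  0.0009] turn [ 0.    0.02 -0.05] t 12.8 pos [ 550.7 -164.9  160.9] rpy [180.    0.  139.9] F [-0.3  0.9  0.3] w 48.4 ff 2.0 j [-0.42  0.49  1.48 -0.    1.17 -1.3 ]
```

```bash
python3 -m handwheel '[[[0,0,0],[0,0,0],0.3],[[0,0,0],[0,0,0],0.3],[[0,0,0],[0,0,0],0.3],[[0,0,1],[0,0,0],0.3],[[0,0,3],[0,0,0],0.3],[[0,0,6],[0,0,0],0.3],[[0,0,10],[0,0,0],0.3],[[0,0,14],[0,0,0],0.3],[[0,0,18],[0,0,0],0.3],[[0,0,21],[0,0,0],0.3],[[0,0,23],[0,0,0],0.3],[[0,0,24],[0,0,0],0.3]]'
cat > rk.py <<'E'
from h import *
c=capture("top"); p=cloud(c).reshape(-1,3)-[550,-164.6,0]; s=cv2.cvtColor(c["image"],cv2.COLOR_RGB2HSV)[...,1].ravel()
rr=np.hypot(p[:,0],p[:,1])
o=get_obs(); print(o["tool_pos"].round(1),np.degrees(o["tcp_rot"]).round(1),o["contact_force"].round(1),o["grip_width"],o["finger_force"])
m=(rr<150)&(rr>60)&(p[:,2]>133)&(p[:,2]<150)&(s<60); print("roll top",m.sum(),p[m].mean(0).round(1),np.degrees(np.arctan2(p[m][:,1].mean(),p[m][:,0].mean())) if m.any() else 0)
cv2.imwrite("pics/rk.png",cv2.resize(c["image"][110:300,240:440,::-1],None,fx=3,fy=3))
E
python3 rk.py
```

```text
time: 14.0
tool_pos: [551.9, -163.3, 160.9]
tcp_rot: [3.138, -0.001, 2.023]
contact_force: [5.1, 6.2, -0.9]
grip_width: 43.1
finger_force: 30.0
[ 551.9 -163.3  160.8] [179.8  -0.  115.9] [ 4.8  7.1 -1.1] 43.187920481387266 29.996098148985766
roll top 0 [nan nan nan] 0rk.py:5: RuntimeWarning: Mean of empty slice.
  m=(rr<150)&(rr>60)&(p[:,2]>133)&(p[:,2]<150)&(s<60); print("roll top",m.sum(),p[m].mean(0).round(1),np.degrees(np.arctan2(p[m][:,1].mean(),p[m][:,0].mean())) if m.any() else 0)
  ret = um.true_divide(
```

```bash
python3 -m handwheel '[[[0,0,1],[0,0,0],0.3],[[0,0,4],[0,0,0],0.3],[[0,0,8],[0,0,0],0.3],[[0,0,12],[0,0,0],0.3],[[0,0,17],[0,0,0],0.3],[[0,0,22],[0,0,0],0.3],[[0,0,27],[0,0,0],0.3],[[0,0,32],[0,0,0],0.3],[[0,0,36],[0,0,0],0.3],[[0,0,39],[0,0,0],0.3],[[0,0,41],[0,0,0],0.3],[[0,0,42],[0,0,0],0.3]]'
python3 rk.py 2>/dev/null
```

```text
time: 15.25
tool_pos: [551.1, -163.4, 160.8]
tcp_rot: [3.141, -0.002, 1.29]
contact_force: [0.5, 5.1, -0.5]
grip_width: 42.9
finger_force: 30.0
[ 551.1 -163.4  160.8] [ 1.80e+02 -1.00e-01  7.39e+01] [1.5 4.9 0.4] 43.30366464304913 29.998986390419304
roll top 369 [ -16.1 -112.7  141. ] -98.12746966318099
```

View pics/rk.png

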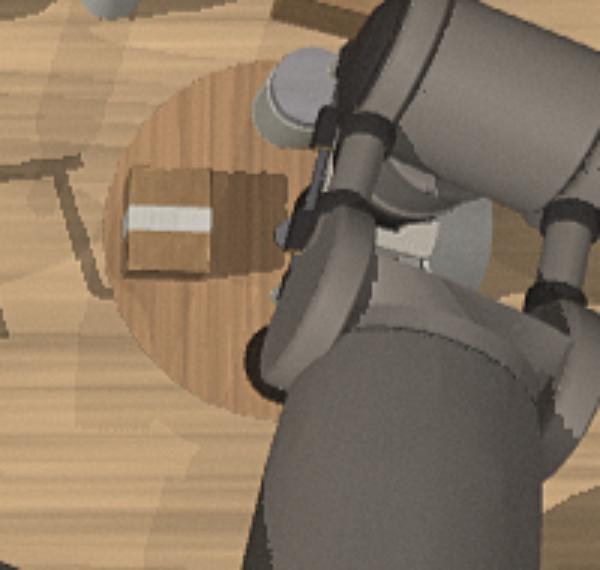

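The caddy turns with the gripper: the box is now at crop (170,220), which puts the rack at about -93°. Two more turns of about 41.6° remain.

```bash
python3 -m handwheel '[[[0,0,1],[0,0,0],0.3],[[0,0,4],[0,0,0],0.3],[[0,0,8],[0,0,0],0.3],[[0,0,12],[0,0,0],0.3],[[0,0,17],[0,0,0],0.3],[[0,0,22],[0,0,0],0.3],[[0,0,27],[0,0,0],0.3],[[0,0,32],[0,0,0],0.3],[[0,0,36],[0,0,0],0.3],[[0,0,39],[0,0,0],0.3],[[0,0,41],[0,0,0],0.3],[[0,0,42],[0,0,0],0.3]]'
python3 -m handwheel '[[[0,0,1],[0,0,0],0.3],[[0,0,4],[0,0,0],0.3],[[0,0,8],[0,0,0],0.3],[[0,0,12],[0,0,0],0.3],[[0,0,17],[0,0,0],0.3],[[0,0,22],[0,0,0],0.3],[[0,0,27],[0,0,0],0.3],[[0,0,32],[0,0,0],0.3],[[0,0,36],[0,0,0],0.3],[[0,0,39],[0,0,0],0.3],[[0,0,40.5],[0,0,0],0.3],[[0,0,41.3],[0,0,0],0.3]]'
python3 -m handwheel '[[[0,0,0],[0,0,0],0.3],[[0,0,0],[0,0,0],0.3],[[0,0,0],[0,0,0],0.3]]'
python3 rk.py 2>/dev/null
cat > fin.py <<'E'
from h import *
for n in("top","scene"):
    c=capture(n); p=cloud(c).reshape(-1,3)-[550,-164.6,0]; hsv=cv2.cvtColor(c["image"],cv2.COLOR_RGB2HSV)
    s=hsv[...,1].ravel(); rr=np.hypot(p[:,0],p[:,1]); az=np.degrees(np.arctan2(p[:,1],p[:,0]))
    # brown box expected at az ~4 , jar ~94?, top surfaces
    for nm,a0,lo,hi in(("box",4,90,106),("jar",-86,112,128),("cup",94,85,106),("rackwall",-176,66,77),("roll",-176,125,150)):
        d=(az-a0+180)%360-180; m=(abs(d)<35)&(rr>75)&(rr<152)&(p[:,2]>lo)&(p[:,2]<hi)
        if m.sum()>20:
            r=cv2.minAreaRect(p[m][:,:2].astype(np.float32)); print(n,nm,m.sum(),"rect",np.round(r[0],1),np.round(r[1],1),round(r[2],1),"az",np.degrees(np.arctan2(r[0][1],r[0][0])).round(1),"zmax",p[m][:,2].max().round())
    cv2.imwrite(f"pics/f_{n}.png",cv2.resize(c["image"][:,:,::-1],(800,600)))
E
python3 fin.py
```

```text
time: 16.5
tool_pos: [550.5, -162.9, 160.8]
tcp_rot: [-3.139, -0.001, 0.557]
contact_force: [-1.1, 7.7, 1.2]
grip_width: 43.1
finger_force: 30.0
time: 17.7
tool_pos: [550.4, -162.2, 160.8]
tcp_rot: [-3.138, 0.001, -0.163]
contact_force: [0.1, 10.0, 3.2]
grip_width: 43.1
finger_force: 30.0
time: 18.0
tool_pos: [550.4, -162.2, 160.7]
tcp_rot: [-3.138, 0.001, -0.162]
contact_force: [-0.3, 9.8, 3.2]
grip_width: 42.9
finger_force: 30.0
[ 550.4 -162.2  160.8] [-1.798e+02  1.000e-01 -9.300e+00] [0.5 9.9 2.8] 42.989289466629174 30.022491111039926
roll top 0 [nan nan nan] 0
top box 713 rect [109.5   7.2] [66.6 84.8] 3.7 az 3.8 zmax 103.0
top jar 30 rect [  -3.7 -102.7] [13.2 26.2] 55.8 az -92.0 zmax 125.0
top cup 134 rect [ -6.7 109.7] [67.8 71.6] 53.6 az 93.5 zmax 106.0
top rackwall 31 rect [-112.1   32.7] [69.9 22.2] 4.0 az 163.7 zmax 76.0
scene box 778 rect [111.4   7.3] [69.  86.3] 4.6 az 3.8 zmax 102.0
scene jar 456 rect [  10.4 -109.4] [62.3 61.7] 37.8 az -84.6 zmax 125.0
scene cup 184 rect [ -2.8 108.7] [70.7 67.8] 76.4 az 91.5 zmax 106.0
scene rackwall 27 rect [-85.4  -3.5] [19.  91.7] 11.9 az -177.6 zmax 77.0
scene roll 103 rect [-106.5   -5.3] [52.  59.6] 2.8 az -177.1 zmax 146.0
```

View pics/f_scene.png

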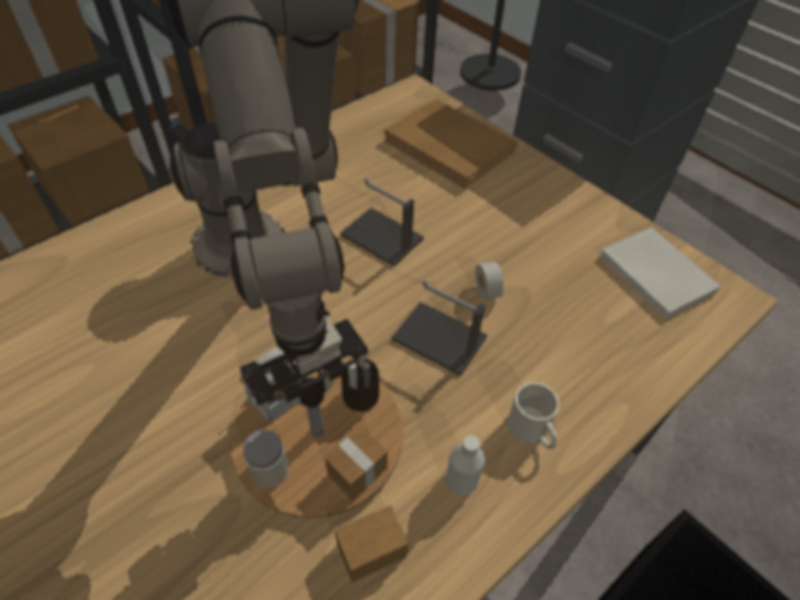

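The view shows the roll in the rack at the front, under the gripper at (300,370), with the box opposite at (355,460). The box azimuth of 3.8° puts the rack at -176.2°; the pointer is at -176°. The knob is held with 30 N and everything is still, so I'm handing in.

```bash
python3 -c "
from plant import *
o=get_obs(); print(o['dq'].round(4),o['finger_force']); print(close_job())"
```

```text
[-0.0003 -0.0003  0.0008 -0.0005  0.0023 -0.0002] 30.02251582755889
the job is handed in; nothing more can be done
None
```

The job is handed in at about 18 s: the roll stands in the rack, the rack faces front within about 1° of the pointer by my measurement, and the gripper still holds the knob with 30 N; no verdict came back.

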